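# Fit the long print nest on the pad printer's bayonet bed and latch it

### The job

Set up the bed for the long toys: take the nest with the long block (not the round or the small square one), lower its two lugs through the notches of the bed's round socket until it sits right down, and turn it clockwise, seen from above, until it stops. Then swing the hinged latch closed beside the block so that its bar rests fully in the catch, and let go. If the latch is in the way at the start, swing it aside first; leave everything else on the table where it stands.

Things in the scene. Friction and masses are not known exactly. Their poses are not given: they have to be found in the camera images.
- nest: Long print nest, loose, 75 mm tall, under 0.55 kg, upright, any yaw. Origin: centre of underside, z up. Aluminium foot: disc radius 36, 18 high, two lugs out to +-50 along x, 24 wide, 8 thick (z 0-8). On it a cream resin block, 80 along x by 40 along y, z 18-60, with end horns (x 28-40 either side) up to z 75. Grip its flat sides, 40 apart in y. Same after a half turn.
- bed: Fixed bed, its place and yaw vary. Origin: underside, on the socket's axis; z up. Dark steel plate, mm: x -90 to 95, y +-70, 12 thick. Cast round socket on it: floor z 12; lip from radius 39 to 63, underside z 24, top z 31, inside radius 55 under it. A seated nest (underside z 12) turns 60 deg clockwise from above to a stop; its x axis then lies along the bed's x.
- notch (a point): Middle of one of the two notches in the lip, 50 mm from the socket's axis, at the lip's top, +60 deg (counter-clockwise from above) from the bed's x axis; the other lies half a turn on. Each is about 28 mm wide. The nest goes down with its lugs (its x axis) along the line of the notches.
- catch (a point): Middle of the C-shaped steel catch for the latch's bar, at bed x 80, y 31, z 39 mm. It is 16 mm long in x, stands up to z 52 and is open to +y.
- socket (a point): Centre of the socket's floor, where the seated nest's origin belongs.
- latch (a joint): Latch angle in rad: 0 is closed (bar along the bed's +x, end in the catch), grows counter-clockwise from above as it opens, to 1.9. Starts between 0.15 and 1.6; stays where it is left (about 1 N at the knob moves it). Below about 0.7 it is in the nest's way.
- latch_hinge (a point): The latch's vertical hinge axis, at bed x -66, y 31, at the bar's underside (z 34). The steel bar, 12 wide, 10 thick (z 34 to 44), runs from it 154 mm out. The closed bar lies about 5 mm beside the locked nest's block.
- latch_knob (a point): Centre of the top of the latch's upright black round knob, 18 in diameter, on the bar 126 mm from the hinge, z 44 to 100.
- nest_round: Another nest, loose, to be left: same foot, round block of radius 28, 70 tall. Origin under its centre.
- nest_square: Another nest, loose, to be left: same foot, square block 46 wide, 52 tall. Origin under its centre.
- can: Ink can, loose, to be left: radius 34, 100 tall, close to the bed's -y side. Origin under its centre.
- bottle: Solvent bottle, loose, to be left: radius 32, 130 tall, off the bed's +x end. Origin under its centre.
- duck: Toy duck, loose, to be left: about 90 long, 77 tall, off the bed's -x end. Origin under its centre.
- duck2: Another such toy duck, loose, to be left.
- spatula: Ink spatula, 200 long, lying, loose, to be left.
- tape: Roll of tape, lying, loose, to be left: radius 42, 24 tall. Origin under its centre.
Mind the look-alikes: they are no part of the job. Leave any red look-alike of the nest alone.

How it is judged (in metres and radians):
On the way, in this order (a step that is already met when the one before it is completed fails the run):
1. the long nest sits down in the socket, its lugs below the lip, not yet turned (z of nest in the frame of bed between 0.009 and 0.0155 m and horizontal distance between nest and socket below 0.007 m and angle between nest's own z axis and vertical below 0.08 rad and angle between the x axis of nest and the x axis of bed, either way round above 0.5 rad), for 0.1 s.
2. the nest is turned home under the lip (within 10 deg of the stop), the latch not yet closed (z of nest in the frame of bed between 0.009 and 0.0155 m and horizontal distance between nest and socket below 0.007 m and angle between nest's own z axis and vertical below 0.08 rad and angle between the x axis of nest and the x axis of bed, either way round below 0.17 rad and value of joint latch above 0.08 rad), for 0.1 s.
At the end, for the whole second after the job is handed in: The long nest sits in the socket (underside within 3.5 mm of its floor, within 7 mm of its axis, upright within 0.08 rad), turned to within 0.17 rad of the bed's x axis, at rest, and the latch is within 0.06 rad of fully closed (z of nest in the frame of bed between 0.009 and 0.0155 m and horizontal distance between nest and socket below 0.007 m and angle between nest's own z axis and vertical below 0.08 rad and angle between the x axis of nest and the x axis of bed, either way round below 0.17 rad and value of joint latch below 0.06 rad and linear speed of nest below 0.02 m/s and angular speed of nest below 0.2 rad/s); the robot touches nothing.
It fails at once if another nest is moved more than 30 mm or tipped over (distance of any of nest_round, nest_square from where it was at the start of the episode above 0.03 m or angle between any of nest_round, nest_square's own z axis and vertical above 0.5 rad).
It fails at once if the can, the bottle or a duck is moved more than 30 mm or tipped over (distance of any of can, bottle, duck, duck2 from where it was at the start of the episode above 0.03 m or angle between any of can, bottle, duck, duck2's own z axis and vertical above 0.5 rad).
It fails at once if the spatula or the tape is moved more than 30 mm (distance of any of spatula, tape from where it was at the start of the episode above 0.03 m).
It also fails if it takes over 72 s, if anything falls off the work surface, if the arm or the gripper's body presses on something with over 40 N, if the wrist force passes 120 N, or if a joint passes its speed limit or range.

### The arm

A 6-joint arm with a two-finger parallel gripper is mounted at the origin on the work surface. World frame = base frame: x ahead of the robot, y to its left, z up, the work surface at z = 0. Lengths are in m, angles in degrees, forces in N, time in s.
With the tool pointing down it reaches from about 0.25 to 0.8 m from the base axis. Payload 8.5 kg.
Tool frame: the origin (TCP) lies on the front face of the gripper's body, between the roots of the fingers; the fingertips stand 73 mm ahead of it and the grasp point (between the pads) lies 54 mm ahead of it (bot.nose_length is the distance from the TCP to the fingertips, in m); z points along the fingers, y is the line along which they close (so a half turn about z gives the same grasp; the last joint's range is limited). The gripper opens to 85 mm and grips with 20 to 120 N. Pads are 22 mm wide; open, the fingers measure 114 mm over their backs; the gripper's body (76 mm by 85 mm) begins 54 mm behind the grasp point. The pads swing forward as they close: fully open they stand 13 mm farther back than shut.
Start: joints at [-64.458, 13.648, -0.773, 75.585, 0, 90], TCP at [0.226, -0.474, 0.304] pointing down, gripper open.
Joint ranges: [-152.45, 152.45], [-59.26, 108.67], [-65.41, 83.53], [-104.44, 129.93], [-82.83, 76.93], [-180, 180]. Speed limits (degrees/s): [127.2, 127.2, 159.86, 180, 180, 180].

### API

Orientations are given as a 3x3 rotation matrix whose columns are the frame's x, y, z axes.
In Python, from plant import readout, optics, close_job, bot gives the robot as it stands.
- The arm moves only by the tool play_rows, never from a script. Its argument "commands" is a list that holds one entry, the list of rows, each a list of 5 numbers: the shift along the world's x, y, z in m, then the turn about the world's z in degrees, then the opening, from 0 (shut) to 1 (fully open). A call has 1 to 12 rows; each row shifts and turns the commanded pose from where the row before left it; what a row does not reach is not made up. A row lasts 1/8 s, in which the tool goes at most 62.5 mm and 10.7 degrees, less where a joint would pass 70% of its speed; a pose out of reach is approached as far as the arm can. A call with a gripper value outside its range is refused whole. The fingers move at their own pace and stop on an object; "grip_force" is the grip in N (left out, the last holds). Time passes only in rows, so rows that do not move let the fingers close. It gives the time, the measured TCP pose, the force, the opening and the grip force at its end, in the units of the state.
- readout.state(): the state, without advancing time (a new reading comes with each control period).
- optics.get_image(name): name is "scene" or "top"; returns a dict with "color" (480x640x3 uint8, red, green, blue), "fovy" (degrees; the focal length in pixels is half the picture's height over the tangent of half this angle, whatever the lens; pixels are square), "cx", "cy" (the principal point, pixels), "world_from_camera" (4x4, takes a point from camera to world coordinates). Camera axes: x right, y down, z forward; pixel columns grow to the right and rows downward; lengths in m; the calibration is good to about 2 mm. A picture is of the moment at which its call begins. There is no depth.
- close_job(): hands the job in; it is judged then, once.
The state is a dict: "time_s": time; "joint_pos": joint angles; "joint_velocities": joint speeds; "joint_torque": joint torques, N m; "eef_pos": TCP position; "ee_rot": TCP orientation; "contact_force": force on the tool from outside, world axes, zero at the start; "moment": the same for the moment, N m; "finger_gap": finger opening in m; "finger_force": force on a finger pad.
Only numpy, scipy, OpenCV 4.12 (cv2) and the standard library are available. Lean on these libraries where they do the work, as an engineer would, in place of code of your own. Each camera call takes 0.05 s, during which the arm holds its last target. There are 200 camera calls.

## Working session

There is one attempt and no reset: what is moved stays moved. The work goes in short steps, Python scripts to look and compute and a tool call to move; the robot and the scene stay as the last step left them, time stands still between calls to the robot, and variables do not carry over. Pictures are saved under pics/ and viewed, at most 10 in all, crops included, and the job is handed in when it is done.

Besides the shell and the picture viewer there is one more tool, called after "Call:" by a JSON object that holds its "method" and its "body". play_rows: Moves the arm, as the interface text tells. Its arguments: {"type":"object","properties":{"commands":{"type":"array"},"grip_force":{"type":"number"}},"required":["commands"]}

```bash
mkdir -p pics
cat > h.py <<'E'
import numpy as np, cv2
from plant import readout, optics, close_job, bot
def shot(n,f=None):
    d=optics.get_image(n)
    if f: cv2.imwrite(f,cv2.cvtColor(d["color"],cv2.COLOR_RGB2BGR))
    return d
def K(d):
    f=d["color"].shape[0]/2/np.tan(np.radians(d["fovy"]/2)); return f
def back(d,uv,z):
    f=K(d);T=np.array(d["world_from_camera"]);r=T[:3,:3]@np.array([(uv[0]-d["cx"])/f,(uv[1]-d["cy"])/f,1]);o=T[:3,3]
    return o+r*(z-o[2])/r[2]
def proj(d,P):
    T=np.array(d["world_from_camera"]);f=K(d);p=(np.atleast_2d(P)-T[:3,3])@T[:3,:3]
    return p[:,:2]/p[:,2:]*f+[d["cx"],d["cy"]]
E
python3 - <<'E'
from h import *
import pickle
for n in("top","scene"):
    d=shot(n,f"pics/{n}0.png");pickle.dump(d,open(n+".pkl","wb"));print(n,d["fovy"],d["cx"],d["cy"],np.round(d["world_from_camera"],3).tolist())
s=readout.state();print(s["eef_pos"],s["ee_rot"],s["time_s"],s["finger_gap"])
E
```

```text
top 50.95354012310418 312.0795088661658 241.61213107294245 [[0.016, -0.992, 0.128, 0.372], [-1.0, -0.017, -0.008, -0.019], [0.011, -0.128, -0.992, 1.176], [0.0, 0.0, 0.0, 1.0]]
scene 52.37660897176454 312.4907273093852 240.60243278010287 [[-0.591, 0.672, -0.447, 1.051], [0.807, 0.498, -0.318, 0.334], [0.009, -0.548, -0.836, 1.058], [0.0, 0.0, 0.0, 1.0]]
[ 0.22624462 -0.47343206  0.30334428] [[ 9.02276917e-01  4.31156660e-01 -5.47570155e-04]
 [ 4.31157007e-01 -9.02276132e-01  1.19057527e-03]
 [ 1.92649749e-05 -1.31031729e-03 -9.99999141e-01]] 0.1 0.08541143030205929
```

View pics/top0.png

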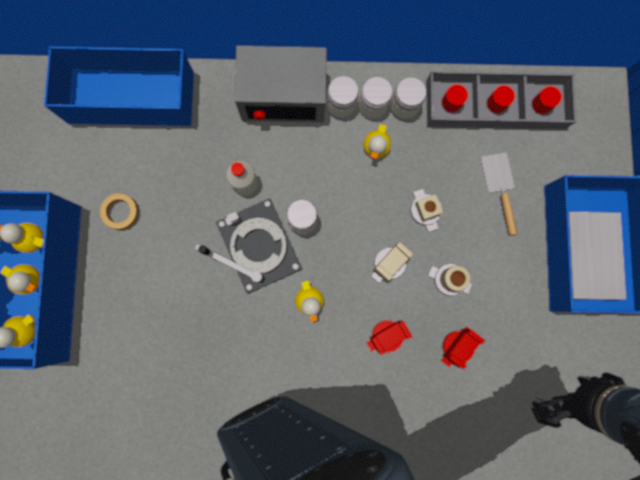

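View pics/scene0.png

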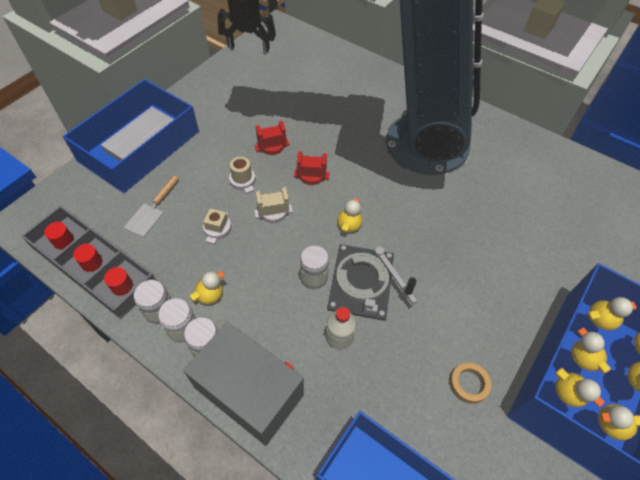

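The top view shows nest-like things at: long cream block with horns (393,262), square (427,208), round (455,279), and red look-alikes (389,337) and (463,347). The long cream one at (393,262) fits. The bed is at (258,246), with the hinge near (257,277) and the knob near (205,249), so the latch is about 0.7 rad open. I'll confirm this in an enlarged crop.

Run:
```python
import cv2,numpy as np
a=cv2.imread("pics/top0.png");b=cv2.imread("pics/scene0.png")
r=lambda i,x,y,w,h,s:cv2.resize(i[y:y+h,x:x+w],(w*s,h*s),interpolation=cv2.INTER_CUBIC)
L=r(a,190,195,125,105,3); # 375x315
cv2.imwrite("pics/c1.png",r(a,190,190,120,110,5))
M=np.hstack([r(a,360,230,65,60,6),r(b,245,175,65,60,6)]);cv2.imwrite("pics/c2.png",M)
```

```text
(no output)
```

View pics/c1.png

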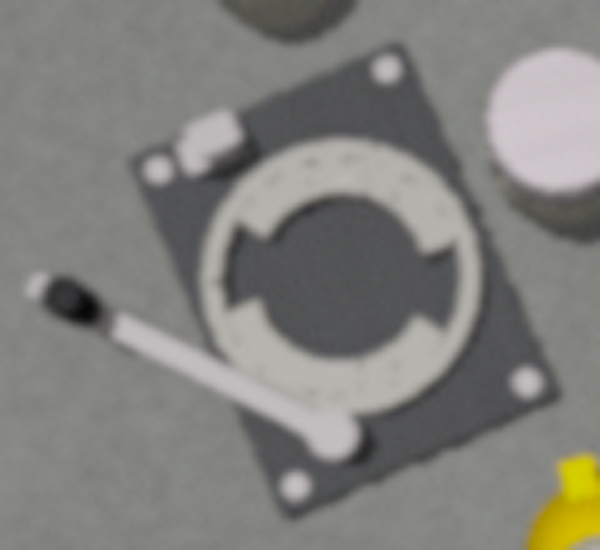

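View pics/c2.png

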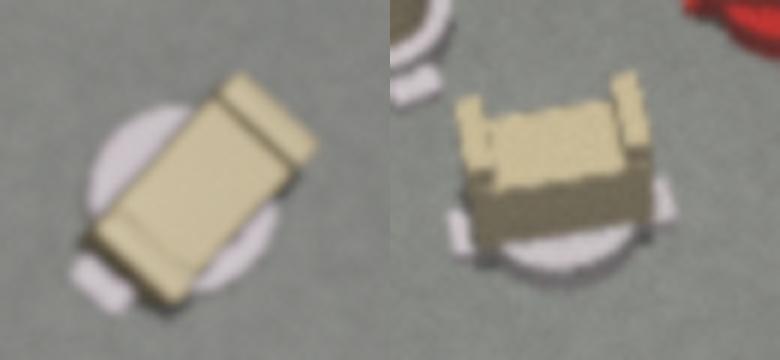

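The crop confirms a cream long block with two end horns on a two-lug foot, with lugs visible at top-image (374,277) and scene (255,213) / (355,208). Next I'll fit the poses.

```bash
cat > fit.py <<'E'
from h import *
from scipy.optimize import minimize, least_squares
def box(x0,x1,y0,y1,z0,z1): return np.array([[x,y,z] for x in(x0,x1) for y in(y0,y1) for z in(z0,z1)])/1000
PARTS=[box(-40,40,-20,20,18,60),box(28,40,-20,20,18,75),box(-40,-28,-20,20,18,75)]
def place(P,x,y,z,a):
    c,s=np.cos(a),np.sin(a); return P@np.array([[c,s,0],[-s,c,0],[0,0,1]])+[x,y,z]
def cream(d):
    h=cv2.cvtColor(d["color"],cv2.COLOR_RGB2HSV); return ((h[...,0]>14)&(h[...,0]<32)&(h[...,1]>45)&(h[...,1]<150)).astype(np.float32)
S=8
def mask(d,p,z,win):
    x0,y0,w,h=win; m=np.zeros((h*S,w*S),np.uint8)
    for P in PARTS:
        uv=(proj(d,place(P,p[0],p[1],z,p[2]))-[x0,y0]+.5)*S
        cv2.fillConvexPoly(m,cv2.convexHull(np.round(uv).astype(np.int32)),1)
    return cv2.resize(m.astype(np.float32),(w,h),interpolation=cv2.INTER_AREA)
def fitnest(ds,p0,z,R=45):
    items=[]
    for d in ds:
        u=proj(d,[p0[0],p0[1],z+.045])[0]; win=(int(u[0])-R,int(u[1])-R,2*R,2*R)
        x0,y0,w,h=win; c=cream(d)[y0:y0+h,x0:x0+w]
        n,l,st,ce=cv2.connectedComponentsWithStats(c.astype(np.uint8))
        k=1+np.argmin(np.hypot(*(ce[1:]-R).T)/np.sqrt(st[1:,4])); items.append((d,win,(l==k).astype(np.float32)))
    sc=np.array([.01,.01,.1])
    f=lambda q:sum(np.abs(mask(d,p0+q*sc,z,w)-c).sum() for d,w,c in items)
    r=min((minimize(f,s,method="Nelder-Mead",options=dict(initial_simplex=np.array(s)+np.vstack([np.zeros(3),np.eye(3)*.7]),xatol=1e-3)) for s in([0,0,0],[.3,-.3,.5],[-.3,.3,-.5])),key=lambda r:r.fun)
    return p0+r.x*sc,r.fun,[i[2].sum() for i in items]
E
python3 - <<'E'
from fit import *
import pickle
t,s=[pickle.load(open(n+".pkl","rb")) for n in("top","scene")]
g=back(t,(393,262),.045);print("guess",g)
for ds in([t],[s],[t,s]):
    p,f,n=fitnest(ds,np.array([g[0],g[1],np.radians(-43)]),0);print(np.round(p[:2],4),np.degrees(p[2]),f,n)
c=lambda x,y:np.array([x,y])/5+190-.4
uv=np.array([c(135,160),c(402,42),c(560,395),c(290,518),c(341,276)])
W=np.array([back(t,q,.012) for q in uv[:4]]+[back(t,uv[4],.031)]);print(W)
B=np.array([[95,70],[95,-70],[-90,-70],[-90,70],[0,0]])/1000
def r(p): 
    co,si=np.cos(p[2]),np.sin(p[2]); return (B@np.array([[co,si],[-si,co]])+p[:2]-W[:,:2]).ravel()
q=least_squares(r,[*W[4,:2],.4]);print("bed",q.x,np.degrees(q.x[2]),np.round(q.fun*1000,1))
k=back(t,c(68,298),.1);h=back(t,c(332,432),.044);print("knob",k,"hinge",h)
p=q.x;R=np.array([[np.cos(p[2]),-np.sin(p[2])],[np.sin(p[2]),np.cos(p[2])]])
hb=R@[-.066,.031]+p[:2];print("hinge by bed",hb,"latch",np.arctan2(*(k[:2]-hb)[::-1])-p[2],"r",np.hypot(*(k[:2]-hb)))
print(proj(s,[[*p[:2],.031],[*hb,.044],*[[*(R@b+p[:2]),.012] for b in B[:4]]]))
for n,u,z in(("bottle",(238,172),.13),("can",(303,214),.1),("duck",(309,300),.05)):print(n,back(t,u,z))
E
```

```text
guess [ 0.47471384 -0.21191683  0.045     ]
[ 0.4753 -0.2105] -42.44016042305371 73.515625 [np.float32(689.0)]
[ 0.4738 -0.208 ] -44.32237822835603 83.140625 [np.float32(641.0)]
[ 0.4745 -0.2094] -43.69804444182739 168.6875 [np.float32(689.0), np.float32(641.0)]
[[ 0.56546391  0.19485589  0.012     ]
 [ 0.6239523   0.071705    0.012     ]
 [ 0.45883398 -0.00574046  0.012     ]
 [ 0.40021441  0.11714387  0.012     ]
 [ 0.51022625  0.09518762  0.031     ]]
bed [0.50992943 0.0937769  0.44088795] 25.26101897543276 [ 0.5  2.8  1.8 -0.7 -0.4 -2.2 -1.6  1.5 -0.3 -1.4]
knob [0.49035583 0.20493839 0.1       ] hinge [0.43810844 0.0958264  0.044     ]
hinge by bed [0.43701178 0.09364745] latch 0.6829405955484038 r 0.12341499671035608
[[360.73531417 273.70886581]
 [377.39781299 250.23982533]
 [384.24012824 317.84215207]
 [325.00089583 307.19443158]
 [337.7365763  242.55541279]
 [392.32740962 251.63343825]]
bottle [0.6535192  0.13202455 0.13      ]
can [ 0.57081347 -0.00757518  0.1       ]
duck [ 0.3864736  -0.02389521  0.05      ]
```

Run:
```python
import cv2
b=cv2.imread("pics/scene0.png");cv2.imwrite("pics/c3.png",cv2.resize(b[235:330,320:430],None,fx=6,fy=6,interpolation=cv2.INTER_CUBIC))
```

```text
(no output)
```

View pics/c3.png

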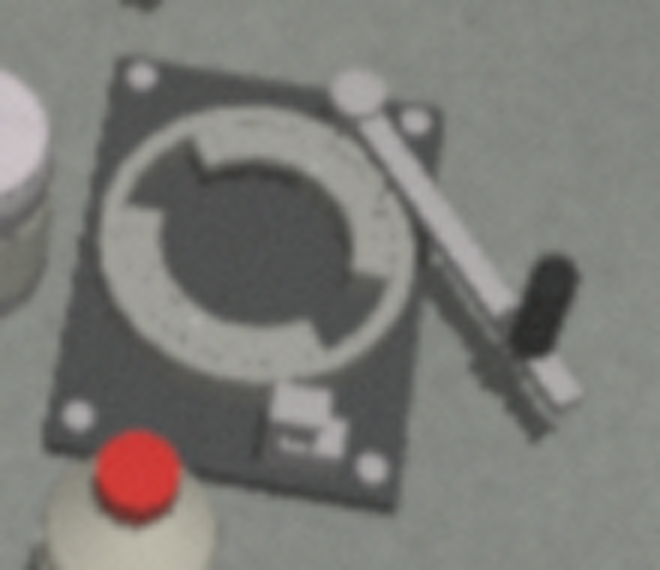

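Run:
```python
from fit import *
import pickle
t,s=[pickle.load(open(n+".pkl","rb")) for n in("top","scene")]
B=np.array([[95,70,12],[95,-70,12],[-90,-70,12],[-90,70,12],[0,0,31],[-66,31,44]])/1000
ut=np.array([(135,160),(402,42),(560,395),(290,518),(341,276),(332,430)])/5+190-.4
us=np.array([(395,512),(45,450),(120,58),(440,107),(256.5,243),(358,92)])/6+[320,235]-.42
f=lambda p,d,u:((proj(d,place(B,p[0],p[1],0,p[2]))-u)*[[1],[1],[1],[1],[2],[1]]).ravel()
for F in(lambda p:f(p,t,ut),lambda p:f(p,s,us),lambda p:np.r_[f(p,t,ut),f(p,s,us)]):
    q=least_squares(F,[.51,.094,.44]);print(q.x,np.degrees(q.x[2]));print(np.round(q.fun,1))
p=q.x
kt=np.array([68,298])/5+190-.4;ks=np.array([551,272])/6+[320,235]-.42
def g(a): 
    k=np.array([[-.066+.126*np.cos(a[0]),.031+.126*np.sin(a[0]),.1]]);P=place(k,*p[:2],0,p[2]);return np.r_[proj(t,P)[0]-kt,proj(s,P)[0]-ks]
q=least_squares(g,[.68]);print("latch",q.x,q.fun)
for a in(q.x[0],1.2,0):
    k=np.array([[-.066+.126*np.cos(a),.031+.126*np.sin(a),.1]]);print(place(k,*p[:2],0,p[2]))
```

```text
[0.5102922  0.09449668 0.438876  ] 25.14574246488607
[-1.4 -0.5  0.1 -0.9  0.6  0.1 -1.1  0.5  0.6 -0.   0.6  0.7]
[0.51086239 0.09888125 0.44855954] 25.700568300473666
[ 0.8 -0.7 -0.3 -0.7 -0.7 -0.3  0.7  0.3 -0.1  0.  -0.5  1.5]
[0.5104345  0.09653854 0.44391723] 25.434583547916525
[-2.4 -0.3 -1.  -1.  -0.2 -0.2 -1.7  0.5 -1.2 -0.2 -0.2  0.7 -0.1 -1.3
 -1.1 -1.5 -1.2 -1.   0.1 -0.2 -1.5 -1.3 -1.1  1. ]
latch [0.67586782] [-2.12983047 -1.0015871  -0.13026096  0.05850355]
[[0.49243795 0.20958906 0.1       ]]
[[0.42831256 0.22185151 0.1       ]]
[[0.55130519 0.15030272 0.1       ]]
```

Call:
{"method": "play_rows", "body": {"commands": [[[0.022,0.056,0,3.25,0.6],[0.022,0.057,0,3.25,0.6],[0.022,0.057,0,3.25,0.6],[0.022,0.057,0,3.25,0.6],[0.022,0.057,0,3.25,0.6],[0.022,0.057,0,3.25,0.6],[0.022,0.057,0,3.25,0.6],[0.022,0.057,0,3.25,0.6],[0.022,0.057,0,3.25,0.6],[0.022,0.057,0,3.25,0.6],[0.022,0.057,0,3.25,0.6],[0.024,0.057,0,3.25,0.6]]]}}

```text
time_s: 1.6
eef_pos: [0.4925, 0.2114, 0.3037]
ee_rot: [[0.428, 0.904, -0.0], [0.904, -0.428, -0.0], [-0.0, -0.0, -1.0]]
contact_force: [1.2, -0.8, 0.6]
finger_gap: 0.0509
finger_force: 0.0
```

Call:
{"method": "play_rows", "body": {"commands": [[[0,-0.002,-0.06,0,0.6],[0,0,-0.06,0,0.6],[0,0,-0.054,0,0.6],[0,0,0,0,0.6],[-0.013,0.0054,0,6.4,0.6],[-0.0135,0.0039,0,6.4,0.6],[-0.0139,0.0024,0,6.4,0.6],[-0.014,0.0008,0,6.4,0.6],[-0.014,-0.0007,0,6.4,0.6],[-0.0139,-0.0023,0,6.4,0.6],[-0.0135,-0.0038,0,6.4,0.6],[0,0,0,0,0.6]]]}}

```text
time_s: 3.1
eef_pos: [0.397, 0.2134, 0.1322]
ee_rot: [[-0.331, 0.944, 0.002], [0.944, 0.331, 0.001], [0.0, 0.003, -1.0]]
contact_force: [0.2, 0.6, 0.7]
finger_gap: 0.0511
finger_force: 0.0
```

Call:
{"method": "play_rows", "body": {"commands": [[[0.003,0,0.05,0,0.6],[0,0,0.06,0,0.8],[0,0,0.058,0,1],[0.009,-0.053,0,3.4,1],[0.009,-0.053,0,3.4,1],[0.009,-0.053,0,3.4,1],[0.01,-0.053,0,3.4,1],[0.01,-0.053,0,3.4,1],[0.009,-0.053,0,3.4,1],[0.009,-0.053,0,3.4,1],[0.009,-0.052,0,3.2,1]]]}}

```text
time_s: 4.47
eef_pos: [0.4741, -0.2124, 0.2996]
ee_rot: [[-0.722, 0.692, 0.002], [0.692, 0.722, -0.001], [-0.002, 0.001, -1.0]]
contact_force: [0.1, 0.5, 0.1]
finger_gap: 0.0855
finger_force: 0.0
```

Run:
```python
from h import *
import pickle
d=shot("top","pics/top1.png");e=shot("scene","pics/scene1.png");pickle.dump((d,e),open("s1.pkl","wb"))
a=cv2.imread("pics/top1.png")[190:310,185:305];b=cv2.imread("pics/top1.png")[200:320,330:450]
cv2.imwrite("pics/c4.png",np.hstack([cv2.resize(i,(390,390),interpolation=cv2.INTER_CUBIC) for i in(a,b)]))
print(readout.state()["eef_pos"])
```

```text
[ 0.47463825 -0.21465566  0.29892985]
```

View pics/c4.png

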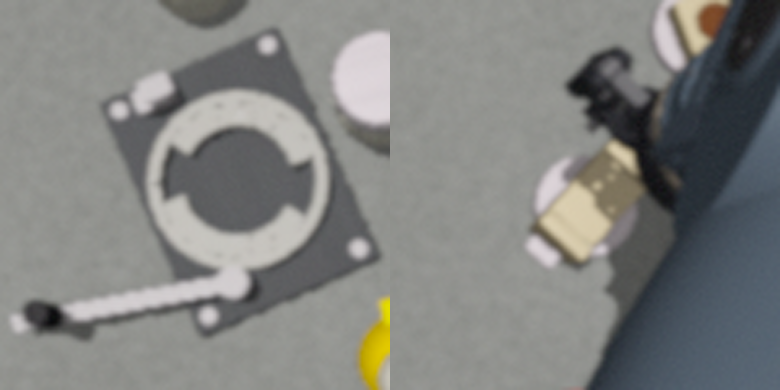

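The latch is open at about 1.3 rad (knob near (198,287) in the top image), and the gripper is above the nest. I'll let it settle, then descend.

Call:
{"method": "play_rows", "body": {"commands": [[[0,0,-0.05,0,1],[0,0,-0.02,0,1],[0,0,0,0,1]]]}}

```text
time_s: 4.95
eef_pos: [0.4733, -0.2097, 0.2277]
ee_rot: [[-0.722, 0.692, -0.002], [0.692, 0.722, 0.001], [0.002, -0.001, -1.0]]
contact_force: [-0.1, -0.6, 0.2]
finger_gap: 0.0852
finger_force: 0.0
```

```bash
python3 -c "
from h import *
for i in range(3): s=readout.state();print(s['eef_pos'],s['time_s'])"
```

```text
[ 0.47326772 -0.20967208  0.22774978] 4.95
[ 0.47326772 -0.20967208  0.22774978] 4.95
[ 0.47326772 -0.20967208  0.22774978] 4.95
```

Call:
{"method": "play_rows", "body": {"commands": [[[0.001,0,-0.05,0,1],[0,0,-0.05,0,1],[0,0,-0.026,0,1],[0,0,0,0,1],[0,0,0,0,0.5],[0,0,0,0,0.3],[0,0,0,0,0.3],[0,0,0,0,0.3],[0,0,0,0,0.3]]], "grip_force": 60}}

```text
time_s: 6.08
eef_pos: [0.4756, -0.2103, 0.1036]
ee_rot: [[-0.723, 0.69, 0.003], [0.69, 0.723, -0.001], [-0.003, 0.001, -1.0]]
contact_force: [0.0, 1.1, 8.8]
finger_gap: 0.0392
finger_force: 60.8
```

Call:
{"method": "play_rows", "body": {"commands": [[[0,0,0.04,0,0.3],[0,0,0.06,0,0.3],[0,0,0.04,0,0.3],[0.005,0.0438,0,-7.3,0.3],[0.005,0.0438,0,-7.3,0.3],[0.005,0.0438,0,-7.3,0.3],[0.005,0.0438,0,-7.3,0.3],[0.005,0.0438,0,-7.3,0.3],[0.005,0.0438,0,-7.3,0.3],[0.005,0.0438,0,-7.2,0.3],[0,0,-0.05,0,0.3],[0,0,0,0,0.3]]]}}

```text
time_s: 7.58
eef_pos: [0.507, 0.0967, 0.1893]
ee_rot: [[0.08, 0.997, -0.007], [0.997, -0.08, -0.001], [-0.002, -0.007, -1.0]]
contact_force: [0.2, -0.7, -4.2]
finger_gap: 0.0388
finger_force: 63.3
```

Run:
```python
from h import *
import pickle
d=shot("top","pics/top2.png");e=shot("scene","pics/scene2.png");pickle.dump((d,e),open("s2.pkl","wb"))
s=readout.state();print(s["eef_pos"],np.degrees(np.arctan2(s["ee_rot"][1][0],s["ee_rot"][0][0])),s["contact_force"])
a=cv2.imread("pics/top2.png")[190:310,190:310];b=cv2.imread("pics/scene2.png")[220:340,310:430]
cv2.imwrite("pics/c5.png",np.hstack([cv2.resize(i,(400,400),interpolation=cv2.INTER_CUBIC) for i in(a,b)]))
```

```text
[0.50938532 0.09639825 0.19260243] 85.33364564248441 [ 1.14470209  0.18267074 -3.45417538]
```

View pics/c5.png

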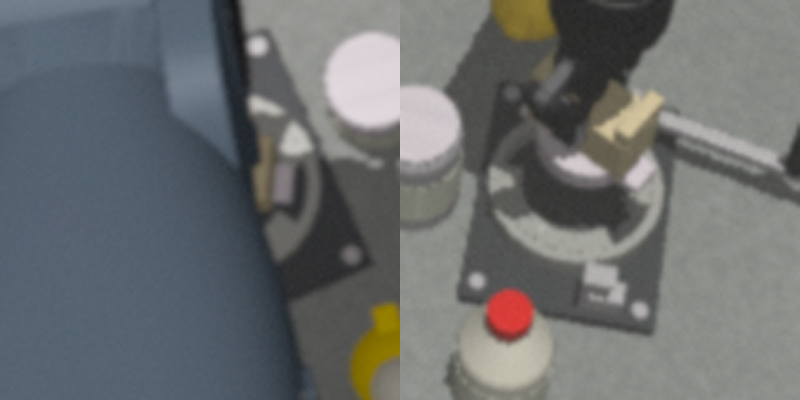

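The nest is held level over the socket, with its lug near scene (382,272) lined up with a notch. I'll lower it to just above the lip and check the pose.

Call:
{"method": "play_rows", "body": {"commands": [[[0,0,-0.03,0,0.3],[0,0,-0.02,0,0.3],[0,0,0,0,0.3],[0,0,0,0,0.3]]]}}

```text
time_s: 8.18
eef_pos: [0.5106, 0.0964, 0.1437]
ee_rot: [[0.082, 0.997, 0.002], [0.997, -0.082, 0.0], [0.001, 0.002, -1.0]]
contact_force: [0.8, -0.2, -4.0]
finger_gap: 0.0388
finger_force: 63.3
```

Run:
```python
from h import *
import pickle
e=shot("scene","pics/scene3.png");pickle.dump(e,open("s3.pkl","wb"))
s=readout.state();print(s["eef_pos"],np.degrees(np.arctan2(s["ee_rot"][1][0],s["ee_rot"][0][0])),s["contact_force"])
b=cv2.imread("pics/scene3.png")[245:305,335:415]
cv2.imwrite("pics/c6.png",cv2.resize(b,(800,600),interpolation=cv2.INTER_CUBIC))
```

```text
[0.51060962 0.09652612 0.14363383] 85.31029985020756 [ 0.24785061  0.28563071 -4.59776259]
```

View pics/c6.png

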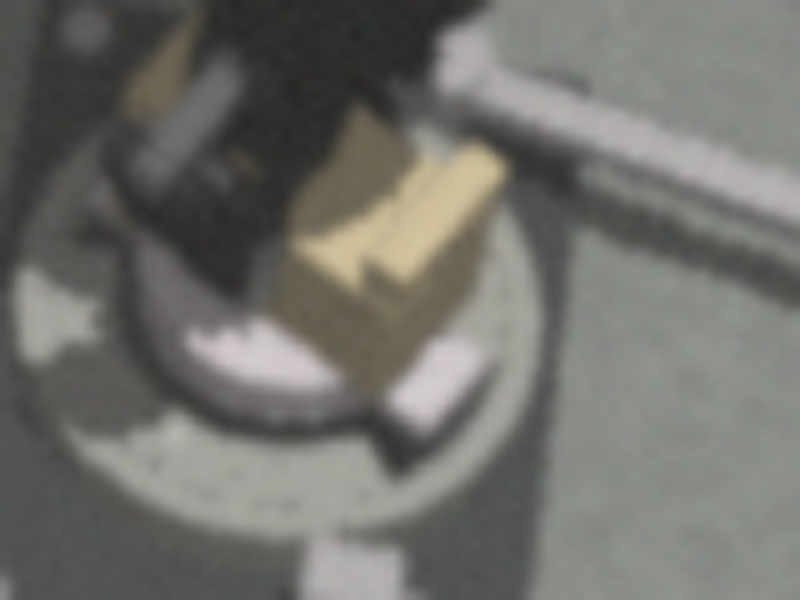

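The lug at scene (378,284) sits right above its notch. I'll lower it into the notch.

Call:
{"method": "play_rows", "body": {"commands": [[[0,0,-0.008,0,0.3],[0,0,-0.006,0,0.3],[0,0,-0.003,0,0.3],[0,0,0,0,0.3]]]}}

```text
time_s: 8.72
eef_pos: [0.5094, 0.0966, 0.1245]
ee_rot: [[0.081, 0.997, -0.001], [0.997, -0.081, -0.0], [-0.0, -0.001, -1.0]]
contact_force: [-0.9, 0.8, -4.0]
finger_gap: 0.0391
finger_force: 63.5
```

Call:
{"method": "play_rows", "body": {"commands": [[[0,0,-0.004,0,0.3],[0,0,-0.004,0,0.3],[0,0,-0.003,0,0.3],[0,0,0,0,0.3]]]}}

```text
time_s: 9.22
eef_pos: [0.5095, 0.0966, 0.1156]
ee_rot: [[0.081, 0.997, 0.001], [0.997, -0.081, 0.0], [0.0, 0.001, -1.0]]
contact_force: [-8.2, -2.2, 20.4]
finger_gap: 0.0394
finger_force: 66.5
```

Call:
{"method": "play_rows", "body": {"commands": [[[-0.0005,0,0.001,0,0.3],[0,0,0,0,0.3],[0,0,0,-5,0.3],[0,0,0,-7,0.3],[0,0,0,-8,0.3],[0,0,0,0,0.3]]]}}

```text
time_s: 9.98
eef_pos: [0.5099, 0.097, 0.1158]
ee_rot: [[0.419, 0.908, 0.002], [0.908, -0.419, 0.001], [0.002, 0.002, -1.0]]
contact_force: [-1.6, -0.4, 7.3]
finger_gap: 0.0394
finger_force: 64.9
```

Call:
{"method": "play_rows", "body": {"commands": [[[0,0,0,-8,0.3],[0,0,0,-8,0.3],[0,0,0,-8,0.3],[0,0,0,-7,0.3],[0,0,0,-5,0.3],[0,0,0,-3,0.3],[0,0,0,0,0.3]]]}}

```text
time_s: 10.85
eef_pos: [0.5098, 0.0973, 0.1158]
ee_rot: [[0.896, 0.443, 0.002], [0.443, -0.896, 0.002], [0.003, -0.001, -1.0]]
contact_force: [-1.5, 3.1, 9.5]
finger_gap: 0.0395
finger_force: 65.0
```

```bash
python3 -c "
from h import *
s=readout.state();print(s['moment'],s['contact_force'],np.degrees(np.arctan2(s['ee_rot'][1][0],s['ee_rot'][0][0])))"
```

```text
[ 0.51459098  0.42017802 -0.18096505] [-1.50317905  3.09366764  9.52535887] 26.321441925162645
```

Call:
{"method": "play_rows", "body": {"commands": [[[0,0,0,-2,0.3],[0,0,0,-2,0.3],[0,0,0,0,0.3]]]}}

```text
time_s: 11.22
eef_pos: [0.5098, 0.0973, 0.1159]
ee_rot: [[0.924, 0.383, 0.002], [0.383, -0.924, 0.001], [0.002, -0.0, -1.0]]
contact_force: [-2.7, 0.8, 9.9]
finger_gap: 0.0392
finger_force: 68.3
```

```bash
python3 -c "
from h import *
s=readout.state();print(s['moment'],s['contact_force'],s['eef_pos'],np.degrees(np.arctan2(s['ee_rot'][1][0],s['ee_rot'][0][0])))"
```

```text
[0.19960568 0.35582411 1.9490823 ] [-2.6533245   0.77208742  9.89622844] [0.50979001 0.09728012 0.11585262] 22.510079818056074
```

Call:
{"method": "play_rows", "body": {"commands": [[[0,0,0,1.5,0.3],[0,0,0,0,0.6],[0,0,0,0,0.8],[0,0,0,0,0.8],[0,0,0.03,0,0.8],[0,0,0.06,0,0.8],[0,0,0.05,0,0.6]]]}}

```text
time_s: 12.1
eef_pos: [0.509, 0.0966, 0.2567]
ee_rot: [[0.915, 0.404, 0.0], [0.404, -0.915, 0.0], [0.0, -0.0, -1.0]]
contact_force: [1.3, -0.3, -0.1]
finger_gap: 0.0522
finger_force: 0.0
```

Run:
```python
from h import *
import pickle
d,e=pickle.load(open("s1.pkl","rb"));k=back(d,(197.7,286),.1);H=np.array([.4375,.0962]);v=k[:2]-H
print(k,np.hypot(*v),np.degrees(np.arctan2(v[1],v[0])))
s=readout.state();print(s["eef_pos"],s["finger_gap"],s["contact_force"])
```

```text
[0.41154968 0.21316457 0.1       ] 0.11980871784354784 102.50929119771288
[0.50900429 0.09660579 0.25670284] 0.052241190313941276 [ 1.29754413 -0.26192776 -0.06447096]
```

Call:
{"method": "play_rows", "body": {"commands": [[[-0.0124,0.0153,0,9.8,0.6],[-0.0124,0.0153,0,9.8,0.6],[-0.0124,0.0153,0,9.8,0.6],[-0.0124,0.0153,0,9.8,0.6],[-0.0124,0.0153,0,9.8,0.6],[-0.0124,0.0153,0,9.8,0.6],[-0.0123,0.0154,0,9.8,0.6],[-0.0123,0.0154,0,9.8,0.6],[0,0,0,0,0.6],[0,0,-0.06,0,0.6],[0,0,-0.065,0,0.6],[0,0,0,0,0.6]]]}}

```text
time_s: 13.6
eef_pos: [0.4078, 0.2174, 0.1294]
ee_rot: [[-0.209, 0.978, -0.007], [0.978, 0.209, -0.004], [-0.002, -0.008, -1.0]]
contact_force: [0.1, -0.7, 1.1]
finger_gap: 0.0515
finger_force: 0.0
```

Call:
{"method": "play_rows", "body": {"commands": [[[0.002,0.002,0.002,0,0.35],[0,0,0,0,0.35],[0.0143,0.0023,0,-6.6,0.35],[0.0145,0.0007,0,-6.6,0.35],[0.0145,-0.001,0,-6.6,0.35],[0.0143,-0.0027,0,-6.6,0.35],[0.0139,-0.0043,0,-6.6,0.35],[0.0133,-0.0059,0,-6.6,0.35],[0.0125,-0.0073,0,-6.6,0.35],[0.0116,-0.0087,0,-6.6,0.35],[0.0105,-0.01,0,-6.6,0.35],[0,0,0,0,0.35]]]}}

```text
time_s: 15.1
eef_pos: [0.5328, 0.1842, 0.1361]
ee_rot: [[0.734, 0.679, 0.003], [0.679, -0.734, 0.001], [0.003, 0.001, -1.0]]
contact_force: [-0.8, -1.0, -0.5]
finger_gap: 0.0301
finger_force: 0.0
```

Call:
{"method": "play_rows", "body": {"commands": [[[0.007,-0.0125,0,-6,0.35],[0.0065,-0.0125,0,-6,0.35],[0.005,-0.0105,0,-5,0.35],[0,0,0,0,0.35],[0,0,0,0,0.35]]]}}

```text
time_s: 15.72
eef_pos: [0.5498, 0.1493, 0.1349]
ee_rot: [[0.899, 0.439, 0.001], [0.439, -0.899, 0.0], [0.001, -0.0, -1.0]]
contact_force: [0.1, -0.2, 0.6]
finger_gap: 0.0297
finger_force: 0.0
```

Run:
```python
from h import *
s=readout.state();v=s["eef_pos"][:2]-np.array([.4375,.0962]);print(s["eef_pos"],s["contact_force"],np.hypot(*v),np.degrees(np.arctan2(v[1],v[0])))
```

```text
[0.54979718 0.14930324 0.13490842] [ 0.07871232 -0.18703146  0.56092379] 0.12422000883851199 25.308592616770273
```

Now I'll push further along the closing tangent (0.43,-0.90) until the force shows the bar is home.

Call:
{"method": "play_rows", "body": {"commands": [[[0.0013,-0.0027,0,0,0.35],[0.0013,-0.0027,0,0,0.35],[0,0,0,0,0.35],[0,0,0,0,0.35]]]}}

```text
time_s: 16.23
eef_pos: [0.5522, 0.1446, 0.1345]
ee_rot: [[0.899, 0.437, -0.001], [0.437, -0.899, 0.003], [0.0, -0.003, -1.0]]
contact_force: [-2.6, 6.9, 2.2]
finger_gap: 0.0302
finger_force: 3.8
```

Call:
{"method": "play_rows", "body": {"commands": [[[0.0009,-0.0018,0,0,0.35],[0,0,0,0,0.35],[0,0,0,0,0.35]]]}}

```text
time_s: 16.6
eef_pos: [0.5524, 0.1442, 0.1344]
ee_rot: [[0.899, 0.439, -0.002], [0.439, -0.899, 0.006], [0.0, -0.006, -1.0]]
contact_force: [-6.5, 15.1, 2.9]
finger_gap: 0.03
finger_force: 8.3
```

The bar is at its stop: the force rose from 7 to 16 N with almost no motion. I'll back off, rise and look.

Call:
{"method": "play_rows", "body": {"commands": [[[-0.0022,0.0045,0,0,0.42],[0,0,0,0,0.42],[0,0,0.05,0,0.42],[0,0,0.06,0,0.42],[-0.02,-0.055,0.04,0,0.6],[-0.02,-0.055,0,0,0.6],[-0.02,-0.055,0,0,0.6],[-0.02,-0.055,0,0,0.6],[-0.02,-0.055,0,0,0.6],[-0.01,-0.05,0,0,0.6],[0,0,0,0,0.6]]]}}

```text
time_s: 17.98
eef_pos: [0.4426, -0.1756, 0.2797]
ee_rot: [[0.902, 0.431, 0.0], [0.431, -0.902, -0.001], [-0.0, 0.001, -1.0]]
contact_force: [-0.0, 0.4, 0.1]
finger_gap: 0.0511
finger_force: 0.0
```

Run:
```python
from fit import *
d=shot("top","pics/top4.png");e=shot("scene","pics/scene4.png")
a=cv2.imread("pics/top4.png")[190:310,190:310];b=cv2.imread("pics/scene4.png")[220:340,310:430]
cv2.imwrite("pics/c7.png",np.hstack([cv2.resize(i,(400,400),interpolation=cv2.INTER_CUBIC) for i in(a,b)]))
for x in([d],[e]):
    p,f,n=fitnest(x,np.array([.5104,.0965,np.radians(25)]),.012);print(np.round(p[:2],4),np.degrees(p[2]),f,n)
s=readout.state();print(s["eef_pos"],s["contact_force"])
```

```text
[0.5143 0.0961] 26.498314999094628 103.390625 [np.float32(640.0)]
[0.5106 0.0975] 24.399140646731464 60.21875 [np.float32(666.0)]
[ 0.44332298 -0.17297801  0.2796019 ] [-0.53480686 -0.09437317 -0.01391851]
```

View pics/c7.png

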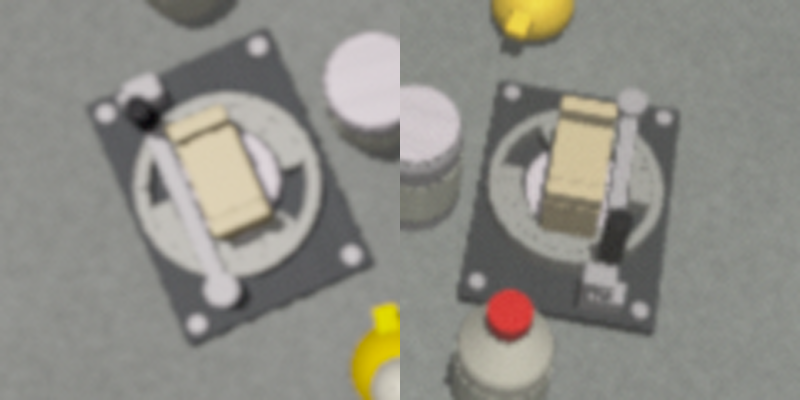

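The nest is seated and aligned with the bed. The latch bar is in the catch (top near (232,222), scene near (490,305)), and the neighbours haven't moved. I'll hand it in.

```bash
python3 -c "
from plant import close_job
print(close_job())"
```

```text
the job is handed in; nothing more can be done
None
```

The job is handed in, with no verdict returned: the long nest is seated in the socket and turned clockwise to its stop, the latch is closed against its stop with its bar in the catch, and the arm is clear of everything.

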